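# Extraction to full, then open the child-resistant solvent jug

## Task

Open the solvent jug ready for use. First switch the bench extractor from low to full with its key bank (the key with three ridges), then take off the jug's child-resistant cap - it only unscrews while it is pressed down hard - and set the cap down upright, crown up, on the floor of the empty steel tray. Leave the glassware where it stands.

Things in the scene. Friction and masses are not known exactly. Their poses are not given: they have to be found in the camera images.
- jug: White plastic solvent jug strapped in a steel holder screwed to the bench; it cannot move or turn. Origin: centre of the holder's underside on the bench; z up through the neck axis. Body 112 x 92 mm (x, y) up to 148 mm; handle to 105 mm on its +x side, top 140 mm. Shoulder slopes to the neck, 168 mm up; mouth rim at 206 mm.
- jug_mouth (a point): Centre of the jug's mouth, level with the rim, 206 mm above the bench; z up along the neck. Two-start right-hand thread, rise 14 mm per turn, hidden under the cap. Driven by the pressed shell (under 0.3 N m), the cap climbs with the thread and is free after about 115 deg of driven turning, 4.5 mm up: yield upward and keep 16 to 22 N. Too light: the teeth skip. Above about 30 N: it jams. Let go half-way, it stays put. Lift straight up 20 mm to clear.
- cap_mid (a point): Centre (half-way up) of the cap's ribbed outer shell, 54 mm across, 33 mm high, about 50 g in all; z up. Closed: 3.5 mm below the rim's level, lower edge 18 mm above the sloping shoulder. Child-resistant, two-piece: unpressed, the shell just spins on a hidden inner cap, which is screwed on tight. It unscrews anticlockwise seen from above.
- cap_top (a point): Centre of the cap's crown, 13 mm above the rim when closed and unpressed. Pressed, the shell sinks about 4 mm on a spring: 6 N starts it, 16 N brings it dead home. Only the last 1.6 mm engages: shell teeth drop between 8 inner teeth, 45 deg apart. Stopped hard after 2.2 mm means tooth on tooth: keep pressing and turn. Up to 45 deg pass before it drives.
- tray: Steel tray fixed to the bench, 200 x 150 mm (x, y), 22 mm high, walls and floor 3 mm. Origin: centre of its underside.
- tray_floor (a point): Centre of the tray's inner floor, 3 mm above the bench. The cap set down here crown up has its centre 16.5 mm above this point.
- extractor: White bench fume extractor, a box 180 x 230 mm (x, y), 110 mm high, fixed; intake grille towards the jug (-y), hose on +y. Origin: centre of its underside. The row of four keys runs along its y axis on top, 45 mm from its centre towards the robot (-x): off, low, medium, full, from -y to +y.
- key_off (a joint): Key of the extractor's bank of four on its top, at the -y end, marked with a ring: off. Face 40 x 26 mm, row pitch 32 mm, 14 mm proud of the top when up. Value = metres pressed: 0 up, 0.0091 latched down, 0.0112 bottomed. Going down takes up to about 5 N; taken to the bottom it latches by itself when let go, and pressing any key fully frees the one that was latched.
- key_low (a joint): Key of the extractor's bank of four on its top, second from -y, one raised ridge: low speed; latched down at the start. Face 40 x 26 mm, row pitch 32 mm, 14 mm proud of the top when up. Value = metres pressed: 0 up, 0.0091 latched down, 0.0112 bottomed. Going down takes up to about 5 N; taken to the bottom it latches by itself when let go, and pressing any key fully frees the one that was latched.
- key_medium (a joint): Key of the extractor's bank of four on its top, third from -y, two ridges: medium speed. Face 40 x 26 mm, row pitch 32 mm, 14 mm proud of the top when up. Value = metres pressed: 0 up, 0.0091 latched down, 0.0112 bottomed. Going down takes up to about 5 N; taken to the bottom it latches by itself when let go, and pressing any key fully frees the one that was latched.
- key_full (a joint): Key of the extractor's bank of four on its top, at the +y end, three ridges: full speed. Face 40 x 26 mm, row pitch 32 mm, 14 mm proud of the top when up. Value = metres pressed: 0 up, 0.0091 latched down, 0.0112 bottomed. Going down takes up to about 5 N; taken to the bottom it latches by itself when let go, and pressing any key fully frees the one that was latched.
- key_off_top (a point): Centre of the upper face of the off key; goes down with it. Key face 40 mm along the extractor's x, 26 mm along its y.
- key_low_top (a point): Centre of the upper face of the low key; goes down with it. Key face 40 mm along the extractor's x, 26 mm along its y.
- key_medium_top (a point): Centre of the upper face of the medium key; goes down with it. Key face 40 mm along the extractor's x, 26 mm along its y.
- key_full_top (a point): Centre of the upper face of the full key; goes down with it. Key face 40 mm along the extractor's x, 26 mm along its y.
- bottle_mid (a point): Centre of a small glass reagent bottle with a blue cap, 66 mm across, 135 mm high, standing loose beyond the jug; leave it alone.
- beaker_mid (a point): Centre of a glass beaker, 72 mm across, 88 mm high, standing loose beyond the tray; leave it alone.
- dish_mid (a point): Centre of a covered glass dish, 94 mm across, 18 mm high, lying loose in front of the extractor; leave it alone.
Not all that is in view belongs to the job. Leave any green look-alike of the part that bears cap_mid alone.

How it is judged:
By the outcome, as a careful person would: the job done as asked, in the order asked, and still so for the second after the job is handed in, with the robot touching nothing.
It also fails if it takes over 64 s, if anything falls off the work surface, if the arm or the gripper's body presses on something with over 40 N, if the wrist force passes 120 N, or if a joint passes its speed limit or range.

## Robot

A 6-joint arm with a two-finger parallel gripper is mounted at the origin on the work surface. World frame = base frame: x ahead of the robot, y to its left, z up, the work surface at z = 0. Lengths are in m, angles in rad, forces in N, time in s.
With the tool pointing down it reaches from about 0.225 to 0.875 m from the base axis. Payload 3.4 kg.
Tool frame: the origin (TCP) lies midway between the tips of the shut fingers; the grasp point (between the pads) lies 19 mm behind it; z points along the fingers, y is the direction in which the jaws open and shut (so a half turn about z gives the same grasp; the last joint's range is limited). The gripper opens to 85 mm and grips with 20 to 120 N. Pads are 22 mm wide; open, the fingers measure 114 mm over their backs; the gripper's body (76 mm by 85 mm) begins 54 mm behind the grasp point. The pads swing forward as they close: fully open they stand 13 mm farther back than shut.
Start: joints at [1.204, 0.276, 1.505, -0, 1.361, -0.121], TCP at [0.14, 0.558, 0.231] pointing down, gripper open.
Joint ranges: [-2.89, 2.89], [-0.75, 2.08], [0.22, 2.7], [-1.18, 4.32], [0.11, 2.71], [-2.7, 2.7]. Speed limits (rad/s): [2.57, 2.57, 3.14, 3.14, 3.14, 3.14].

## Interface

Orientations are given as [roll, pitch, yaw] about the fixed x, y, z axes, in that order (R = Rz(yaw) Ry(pitch) Rx(roll)).
In Python, from rig import * gives the robot as it stands.
- The arm moves only by the shell command python3 -m jog 'ROWS' [FORCE]. ROWS is JSON, a list that holds one entry, the list of rows, each a list of 7 numbers: the turn, a rotation vector about the tool's x, y, z in degrees, then the shift along the tool's x, y, z in cm, then the closure, from 0 (fully open) to 1 (shut). A call has 1 to 12 rows; each row shifts and turns the commanded pose from where the row before left it, along the tool's axes as they then stand; what a row does not reach is not made up. A row lasts 1/8 s, in which the tool goes at most 62.5 mm and 10.7 degrees, less where a joint would pass 70% of its speed; a pose out of reach is approached as far as the arm can. A call with a gripper value outside its range is refused whole. The fingers move at their own pace and stop on an object; FORCE is the grip in N (left out, the last holds). Time passes only in rows, so rows that do not move let the fingers close. It gives the time, the measured TCP pose, the force and the opening at its end, in the units of the state.
- get_state(): the state, without advancing time (a new reading comes with each control period).
- snapshot(name): name is "side" or "top"; returns a dict with "frame" (400x640x3 uint8, red, green, blue), "mtx" (3x3 intrinsics, pixels), "cam_to_world" (4x4, takes a point from camera to world coordinates). Camera axes: x right, y down, z forward; pixel columns grow to the right and rows downward; lengths in m; the calibration is good to about 2 mm. A picture is of the moment at which its call begins. There is no depth.
- finish_job(): hands the job in, once; it reports no verdict.
The state is a dict: "time_s": time; "joint_pos": joint angles; "dq": joint speeds; "joint_efforts": joint torques, N m; "position": TCP position; "tool_rot": TCP orientation; "force": force on the tool from outside, world axes, zero at the start; "wrist_torque": the same for the moment, N m; "width": finger opening in m.
Only numpy, scipy, OpenCV 4.12 (cv2) and the standard library are available. Lean on these libraries where they do the work, as an engineer would, in place of code of your own. Each camera call takes 0.05 s, during which the arm holds its last target.

## Working session

There is one attempt and no reset: what is moved stays moved. The work goes in short steps, Python scripts to look and compute and a shell command to move; the robot and the scene stay as the last step left them, time stands still between calls to the robot, and variables do not carry over. Pictures are saved under pics/ and viewed, and the job is handed in when it is done.

```bash
mkdir -p pics; ls
python3 - <<'E'
from rig import *
import cv2
for n in ("side","top"):
    s=snapshot(n); cv2.imwrite(f"pics/{n}0.png",s["frame"][:,:,::-1]); print(n,s["mtx"].tolist(),s["cam_to_world"].round(4).tolist() if hasattr(s["cam_to_world"],'round') else s["cam_to_world"])
print(get_state())
E
```

```text
pics
side [[464.6675250926517, 0.0, 325.01662469337487], [0.0, 464.6675250926517, 199.7883048604898], [0.0, 0.0, 1.0]] [[0.8101, -0.3214, 0.4903, -0.014], [-0.5861, -0.4628, 0.6651, -0.7887], [0.0132, -0.8262, -0.5633, 0.8035], [0.0, 0.0, 0.0, 1.0]]
top [[366.1267846371519, 0.0, 318.0536261838408], [0.0, 366.1267846371519, 201.50350485631859], [0.0, 0.0, 1.0]] [[0.0286, -0.9885, 0.1485, 0.393], [-0.9995, -0.0304, -0.0096, 0.0057], [0.014, -0.1482, -0.9889, 1.1619], [0.0, 0.0, 0.0, 1.0]]
{'time_s': 0.1, 'joint_pos': array([ 1.20400140e+00,  2.76532603e-01,  1.50599054e+00, -1.58714233e-06,
        1.36072074e+00, -1.20999354e-01]), 'dq': array([ 0.00059146, -0.00330363, -0.00314558,  0.00046601, -0.00140501,
       -0.00017702]), 'joint_efforts': array([ 1.51031516e-03, -4.17694938e+01, -2.46407926e+01, -2.05686897e-04,
        5.89998672e-03,  1.14395056e-05]), 'position': array([0.1397494 , 0.55727487, 0.23053211]), 'tool_rot': array([-3.13995330e+00, -1.97771138e-04,  2.89579725e+00]), 'force': array([-0.54939827, -0.63936458, -0.3976241 ]), 'wrist_torque': array([ 0.06129096, -0.05817273,  0.01653425]), 'width': 0.08496452379127571}
```

View pics/side0.png

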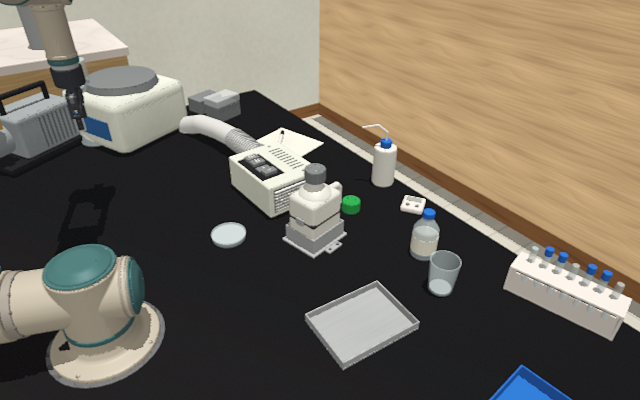

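View pics/top0.png

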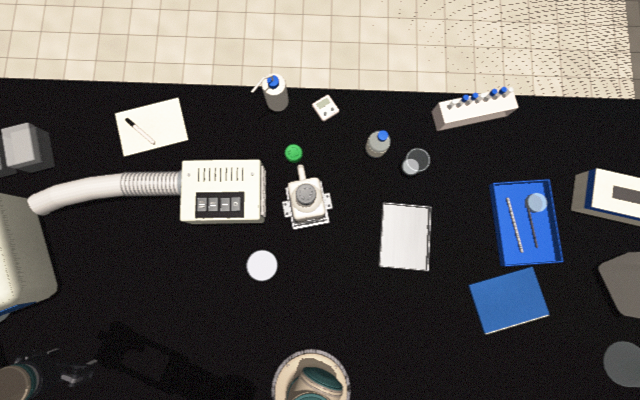

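The side view shows the jug at (316,215) with its grey cap at (316,173), the steel tray at (362,322) and the extractor at (270,175). In the top view, the cap is at (308,194), the tray at (405,237) and the keys at (200–238,205). Two candidates for the cap are the grey one on the jug, top (308,194), and a green loose one at (293,153). The grey one fits because it sits on the jug's neck. I'll enlarge both areas to confirm.

Run:
```python
import cv2,numpy as np
t=cv2.imread("pics/top0.png")[140:240,170:340]; s=cv2.imread("pics/side0.png")[130:260,220:380]
cv2.imwrite("pics/tc.png",cv2.resize(t,(799,470),interpolation=cv2.INTER_CUBIC))
cv2.imwrite("pics/sc.png",cv2.resize(s,None,fx=4.6,fy=4.6,interpolation=cv2.INTER_CUBIC))
```

```text
(no output)
```

View pics/tc.png

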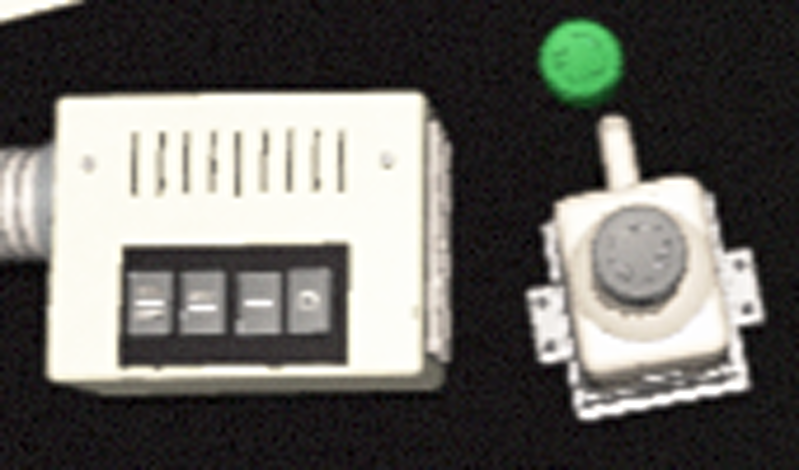

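View pics/sc.png

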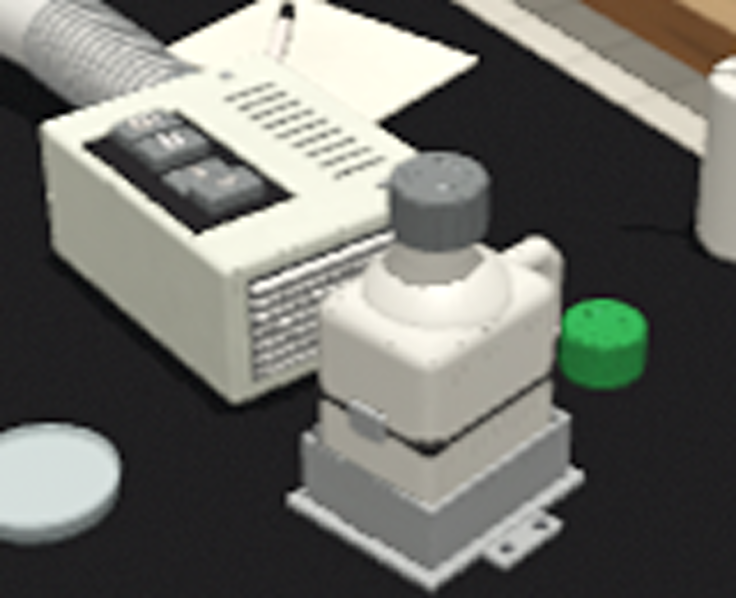

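The crops confirm that the grey ribbed cap sits on the white jug's neck, with the green one loose on the bench. The full key (three ridges) is the leftmost, at about (202,204.5) in the top view; the low key, third from left at about (225,204), looks sunk. Next I'll measure.

```bash
cat > h.py <<'E'
import numpy as np,cv2
def ray(s,uv):
    d=s["cam_to_world"][:3,:3]@np.linalg.solve(s["mtx"],[uv[0],uv[1],1]); return s["cam_to_world"][:3,3],d
def onz(s,uv,z):
    o,d=ray(s,uv); return o+d*(z-o[2])/d[2]
def tri(a,ua,b,ub):
    o,d=ray(a,ua);p,e=ray(b,ub);d=d/np.linalg.norm(d);e=e/np.linalg.norm(e)
    k=np.linalg.lstsq(np.c_[d,-e],p-o,rcond=None)[0]; A=o+k[0]*d;B=p+k[1]*e
    return (A+B)/2,np.linalg.norm(A-B)
E
python3 - <<'E'
from rig import *
from h import *
S=snapshot("side");T=snapshot("top")
t=T["frame"];hsv=cv2.cvtColor(t,cv2.COLOR_RGB2HSV)
# cap in top: grey mask
def comps(m,lo=20):
    n,l,st,c=cv2.connectedComponentsWithStats(m.astype(np.uint8),connectivity=4)
    return [(st[i].tolist(),c[i].round(1).tolist()) for i in range(1,n) if st[i][4]>lo]
v=hsv[...,2];sa=hsv[...,1]
m=np.zeros(v.shape,bool);m[178:212,294:322]=((v>75)&(v<160)&(sa<40))[178:212,294:322]
print("cap",comps(m))
m=np.zeros(v.shape,bool);m[190:222,194:246]=((v>65)&(v<225))[190:222,194:246]
print("keys",comps(m))
m=np.zeros(v.shape,bool);m[150:235,172:262]=(v>190)[150:235,172:262]
print("extr",cv2.minAreaRect(np.argwhere(m)[:,::-1].astype(np.float32)))
m=np.zeros(v.shape,bool);m[195:280,370:440]=(v>60)[195:280,370:440]
r=cv2.minAreaRect(np.argwhere(m)[:,::-1].astype(np.float32));print("tray",r)
for c in cv2.boxPoints(r): print(onz(T,c,0.022).round(4))
print("traycentre",onz(T,r[0],0.022))
for u in [(201.9,204.5),(213,204.5),(225,204.3),(236,203.8)]: print(u,onz(T,u,0.124).round(4))
print("cap top",onz(T,(305.9,193.4),0.219), onz(S,(315.7,168.5),0.219),tri(S,(315.7,168.5),T,(305.9,193.4)))
sv=cv2.cvtColor(S["frame"],cv2.COLOR_RGB2HSV)
g=sv[...,2];m=np.zeros(g.shape,bool);m[160:188,300:332]=((g<150)&(g>60)&(sv[...,1]<60))[160:188,300:332]; print("sidecap",comps(m))
E
```

```text
cap [([296, 191, 20, 16, 89], [304.4, 200.9])]
keys [([195, 191, 50, 28, 314], [211.7, 204.1]), ([220, 196, 21, 16, 284], [230.0, 203.9]), ([208, 197, 10, 15, 139], [212.6, 203.9]), ([194, 220, 52, 2, 104], [219.5, 220.5])]
extr ((216.49996948242188, 189.99998474121094), (59.99999237060547, 88.99998474121094), 90.0)
tray ((405.48443603515625, 236.24905395507812), (51.02544403076172, 66.68238830566406), 3.5763344764709473)
[ 0.3636 -0.1952  0.022 ]
[ 0.5708 -0.2075  0.022 ]
[ 0.5656 -0.3687  0.022 ]
[ 0.3584 -0.3521  0.022 ]
traycentre [ 0.46319832 -0.28075275  0.022     ]
(201.9, 204.5) [0.5301 0.3263 0.124 ]
(213, 204.5) [0.5311 0.2948 0.124 ]
(225, 204.3) [0.5327 0.2608 0.124 ]
(236, 203.8) [0.5351 0.2296 0.124 ]
cap top [0.55505059 0.02885551 0.219     ] [0.55640724 0.02601937 0.219     ] (array([0.55640794, 0.02824397, 0.21769516]), np.float64(0.002582320471330887))
sidecap [([300, 163, 27, 22, 310], [314.7, 176.1])]
```

```bash
python3 -m jog '[[[10,0,0,0,0,0,1],[0,0,10,0,0,0,1]]]' 2>&1 | head -0; python3 -m jog '[[[0,0,10,0,0,0,1],[0,0,10,0,0,0,1],[0,0,10,0,0,0,1],[0,0,10,0,0,0,1],[0,0,10,0,0,0,1],[0,0,10,0,0,0,1]]]' 40
python3 - <<'E'
from rig import *
print(get_state())
E
```

```text
time_s: 1.2
position: [0.1399, 0.5577, 0.231]
tool_rot: [-3.082, 0.165, 1.673]
force: [-0.3, -0.1, -0.4]
width: 0.0003
{'time_s': 1.2, 'joint_pos': array([ 1.21604316,  0.37468571,  1.37119038, -0.01886883,  1.56956602,
        1.12018271]), 'dq': array([-1.21087888e-03, -6.47071637e-04, -4.52504134e-04,  1.45471513e-03,
        4.23701916e-04,  1.38141936e+00]), 'joint_efforts': array([-1.05038049e-03, -4.68572152e+01, -2.39479870e+01, -1.03263343e-01,
        9.61721353e-01, -1.14966720e+00]), 'position': array([0.13990728, 0.55768916, 0.23104475]), 'tool_rot': array([-3.08214606,  0.16454195,  1.67322758]), 'force': array([-0.30122211, -0.12366157, -0.43932888]), 'wrist_torque': array([0.13211238, 0.00023826, 0.03858814]), 'width': 0.0002645483682315703}
```

My first line contained a stray test call that tilted the tool by 10°. It was harmless in free space. I'll level the tool, using a helper that computes the remaining turn and shift.

```bash
cat >> h.py <<'E'
from scipy.spatial.transform import Rotation as Ro
def need(st,pos,yaw):
    R=Ro.from_euler('xyz',st["tool_rot"]); G=Ro.from_euler('xyz',[np.pi,0,yaw])
    print("turn deg",np.degrees((R.inv()*G).as_rotvec()).round(2),"shift cm (after turn)",(100*G.inv().apply(np.array(pos)-st["position"])).round(2))
E
python3 -m jog '[[[0,0,0,0,0,0,1],[0,0,0,0,0,0,1]]]'
python3 - <<'E'
from rig import *
from h import *
need(get_state(),[0.531,0.328,0.16],1.62)
E
```

```text
time_s: 1.45
position: [0.1399, 0.5577, 0.2312]
tool_rot: [-3.081, 0.164, 1.682]
force: [-0.1, 0.2, 0.2]
width: -0.0001
turn deg [-3.18  9.49  3.23] shift cm (after turn) [-24.87  37.93   7.12]
```

```bash
python3 -m jog '[[[-3.2,9.5,3.2,0,0,0,1],[0,0,0,-2.5,3.8,0,1],[0,0,0,-2.5,3.8,0,1],[0,0,0,-2.5,3.8,0,1],[0,0,0,-2.5,3.8,0,1],[0,0,0,-2.5,3.8,0,1],[0,0,0,-2.5,3.8,0,1],[0,0,0,-2.5,3.8,0,1],[0,0,0,-2.5,3.8,0,1],[0,0,0,-2.5,3.8,0,1],[0,0,0,-2.4,3.7,0,1],[0,0,0,0,0,0,1]]]';python3 - <<'E'
from rig import *
from h import *
need(get_state(),[0.531,0.328,0.130],1.62)
s=snapshot("top");cv2.imwrite("pics/k1.png",cv2.resize(s["frame"][140:240,170:340,::-1],(799,470),interpolation=cv2.INTER_CUBIC))
E
```

```text
time_s: 2.95
position: [0.533, 0.3251, 0.231]
tool_rot: [3.14, 0.001, 1.616]
force: [-0.3, 1.0, -0.4]
width: 0.0001
turn deg [ 0.08  0.03 -0.23] shift cm (after turn) [ 0.3  -0.18 10.1 ]
```

View pics/k1.png

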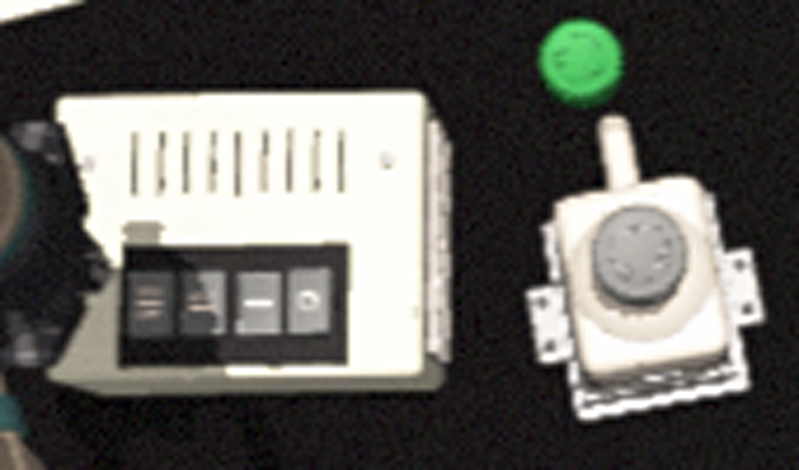

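The fingertips hover above the leftmost key (crop about (100,270), offset by parallax). I'll lower them to just above the key.

```bash
python3 -m jog '[[[0,0,0,0.3,-0.2,4,1],[0,0,0,0,0,4,1],[0,0,0,0,0,2.2,1],[0,0,0,0,0,0,1]]]';python3 - <<'E'
from rig import *
from h import *
s=snapshot("top");t=snapshot("side")
a=cv2.resize(s["frame"][170:240,170:270,::-1],(400,280),interpolation=cv2.INTER_CUBIC)
b=cv2.resize(t["frame"][120:190,220:320,::-1],(400,280),interpolation=cv2.INTER_CUBIC)
cv2.imwrite("pics/k2.png",np.hstack([a,b]))
E
```

```text
time_s: 3.5
position: [0.5256, 0.3301, 0.1278]
tool_rot: [-3.138, 0.001, 1.62]
force: [-0.1, -0.4, 0.5]
width: 0.0002
```

View pics/k2.png

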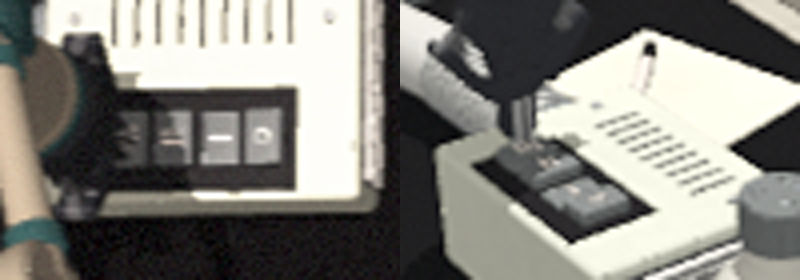

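The side crop shows the tips right over the far-left (full) key. I'll press it.

```bash
python3 -m jog '[[[0,0,0,-0.1,0.3,0.5,1],[0,0,0,0,0,0.5,1],[0,0,0,0,0,0.3,1],[0,0,0,0,0,0,1]]]'; python3 -m jog '[[[0,0,0,0,0,0.2,1],[0,0,0,0,0,0,1]]]'
```

```text
time_s: 4.1
position: [0.532, 0.3293, 0.1169]
tool_rot: [3.139, -0.001, 1.618]
force: [1.0, 1.0, 2.1]
width: -0.0001
time_s: 4.35
position: [0.5316, 0.3291, 0.1145]
tool_rot: [3.14, -0.0, 1.618]
force: [1.0, 0.9, 2.1]
width: 0.0002
```

```bash
python3 -m jog '[[[0,0,0,0,0,0.2,1],[0,0,0,0,0,0,1]]]'; python3 -m jog '[[[0,0,0,0,0,0.2,1],[0,0,0,0,0,0,1]]]'
```

```text
time_s: 4.6
position: [0.5316, 0.3291, 0.1128]
tool_rot: [3.14, -0.0, 1.618]
force: [1.4, 1.2, 4.9]
width: 0.0
time_s: 4.85
position: [0.5316, 0.3291, 0.1126]
tool_rot: [3.139, -0.001, 1.618]
force: [-1.2, -0.7, 12.8]
width: 0.0003
```

It bottomed at z = 0.1126 with 12.8 N, which matches the predicted 0.1128. Now I'll lift and look.

```bash
python3 -m jog '[[[0,0,0,0,0,-2,1],[0,0,0,0,0,-5,0],[0,0,0,0,0,-5,0],[0,0,0,-5,-3,-1,0],[0,0,0,-5,-3,0,0],[0,0,0,-2,-3,0,0],[0,0,0,0,0,0,0]]]';python3 - <<'E'
from rig import *
from h import *
s=snapshot("top");t=snapshot("side")
a=cv2.resize(s["frame"][170:240,170:270,::-1],(400,280),interpolation=cv2.INTER_CUBIC)
b=cv2.resize(t["frame"][120:190,220:320,::-1],(400,280),interpolation=cv2.INTER_CUBIC)
cv2.imwrite("pics/k3.png",np.hstack([a,b]))
st=get_state();print(st["joint_pos"].round(3));need(st,[0.556,0.028,0.28],-0.55+np.pi)
E
```

```text
time_s: 5.72
position: [0.4435, 0.2031, 0.2398]
tool_rot: [-3.138, 0.001, 1.617]
force: [0.3, -0.2, -0.1]
width: 0.0852
[0.288 0.144 1.658 0.    1.339 0.241]
turn deg [ 0.000e+00 -2.000e-02 -5.579e+01] shift cm (after turn) [-18.58  -9.35  -3.99]
```

View pics/k3.png

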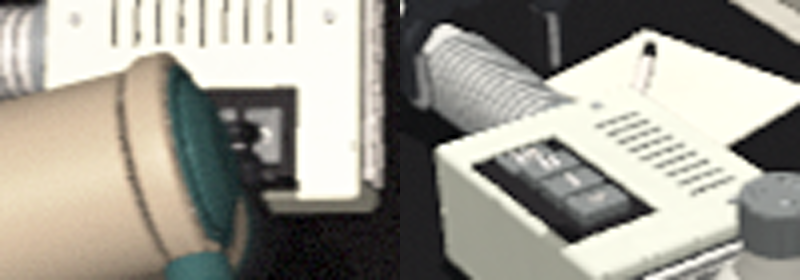

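The side crop shows the full key (far left) now sunk and the other three raised, so the low key has been released. Next I'll move above the cap, with joint 6 wound up for a long anticlockwise turn.

```bash
python3 -m jog '[[[0,0,0,0,0,-3,0],[0,0,0,-4.2,3,0,0],[0,0,0,-4.2,3,0,0],[0,0,0,-4.2,3,0,0],[0,0,0,-4.2,3,0,0]]]'; python3 -m jog '[[[0,0,10,0,0,0,0],[0,0,10,0,0,0,0],[0,0,10,0,0,0,0],[0,0,10,0,0,0,0],[0,0,10,0,0,0,0],[0,0,10,0,0,0,0],[0,0,10,0,0,0,0],[0,0,10,0,0,0,0],[0,0,10,0,0,0,0],[0,0,10,0,0,0,0],[0,0,10,0,0,0,0],[0,0,0,0,0,0,0]]]';python3 - <<'E'
from rig import *
from h import *
st=get_state();print(st["joint_pos"].round(3));need(st,[0.556,0.028,0.245],-0.30)
s=snapshot("top");t=snapshot("side")
a=cv2.resize(s["frame"][150:250,250:350,::-1],(400,400),interpolation=cv2.INTER_CUBIC)
b=cv2.resize(t["frame"][120:220,260:360,::-1],(400,400),interpolation=cv2.INTER_CUBIC)
cv2.imwrite("pics/c1.png",np.hstack([a,b]))
E
```

```text
time_s: 6.45
position: [0.5766, 0.0421, 0.2697]
tool_rot: [3.142, -0.001, 1.619]
force: [0.7, 1.0, -0.1]
width: 0.0856
time_s: 7.95
position: [0.5755, 0.0433, 0.2696]
tool_rot: [-3.141, 0.001, -0.299]
force: [-0.6, -0.5, 0.2]
width: 0.0853
[-4.600e-02  2.610e-01  1.432e+00  1.000e-03  1.450e+00  1.824e+00]
turn deg [-0.02  0.04  0.06] shift cm (after turn) [-1.41  2.04  2.46]
```

View pics/c1.png

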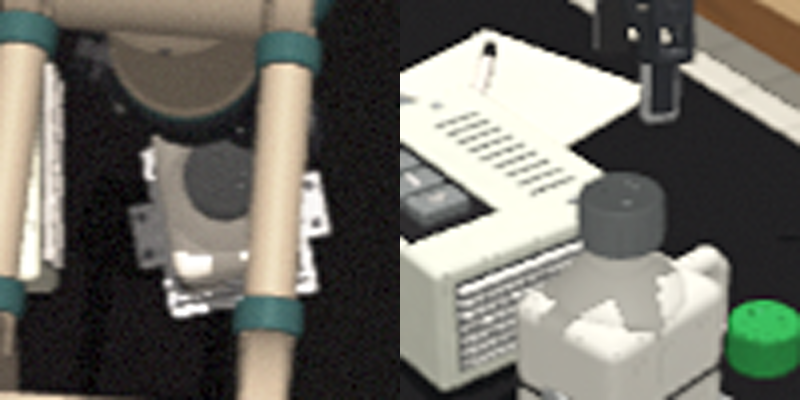

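Run:
```python
from rig import *
from h import *
S=snapshot("side");T=snapshot("top")
for n,s in(("S",S),("T",T)):
  for p in ([.5755,.0433,.2696],[.556,.028,.219]):
    q=np.linalg.inv(s["cam_to_world"])@np.r_[p,1]; q=s["mtx"]@q[:3];print(n,p,(q[:2]/q[2]).round(1))
```

```text
S [0.5755, 0.0433, 0.2696] [318.1 145.6]
S [0.556, 0.028, 0.219] [315.1 168.2]
T [0.5755, 0.0433, 0.2696] [300.  181.6]
T [0.556, 0.028, 0.219] [306.2 193.1]
```

The projections agree with the view. I'll centre over the cap, look, then descend.

```bash
python3 -m jog '[[[0,0,0,-1.4,2,0,0],[0,0,0,0,0,3,0],[0,0,0,0,0,0,0]]]';python3 - <<'E'
from rig import *
from h import *
st=get_state();need(st,[0.556,0.028,0.1845],-0.30)
s=snapshot("top");t=snapshot("side")
a=cv2.resize(s["frame"][150:250,250:350,::-1],(400,400),interpolation=cv2.INTER_CUBIC)
b=cv2.resize(t["frame"][120:220,260:360,::-1],(400,400),interpolation=cv2.INTER_CUBIC)
cv2.imwrite("pics/c2.png",np.hstack([a,b]))
E
```

```text
time_s: 8.52
position: [0.5539, 0.0278, 0.2387]
tool_rot: [3.141, 0.004, -0.301]
force: [0.3, 1.0, 0.5]
width: 0.0854
turn deg [ 0.02  0.22 -0.06] shift cm (after turn) [ 0.19 -0.08  5.42]
```

View pics/c2.png

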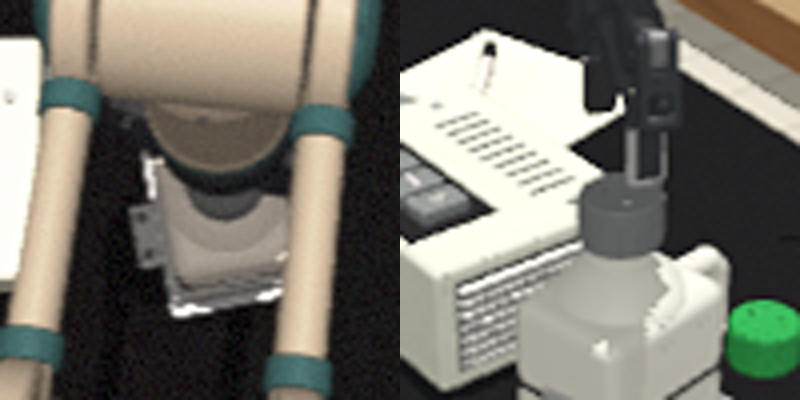

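```bash
python3 -m jog '[[[0,0,0,0,0,1.5,0],[0,0,0,0,0,1.5,0],[0,0,0,0,0,0,0]]]'; python3 -m jog '[[[0,0,0,0,0,1.2,0],[0,0,0,0,0,1.2,0],[0,0,0,0,0,0,0]]]'
python3 - <<'E'
from rig import *
from h import *
st=get_state();need(st,[0.556,0.028,0.1845],-0.30)
t=snapshot("side")
b=cv2.resize(t["frame"][130:230,260:360,::-1],(600,600),interpolation=cv2.INTER_CUBIC)
cv2.imwrite("pics/c3.png",b)
E
```

```text
time_s: 9.0
position: [0.5544, 0.028, 0.2087]
tool_rot: [3.141, 0.003, -0.302]
force: [-0.1, 0.5, -0.8]
width: 0.0857
time_s: 9.38
position: [0.5546, 0.0279, 0.1851]
tool_rot: [3.141, 0.002, -0.302]
force: [0.1, 0.2, -0.1]
width: 0.0854
turn deg [ 0.01  0.12 -0.1 ] shift cm (after turn) [ 0.13 -0.05  0.06]
```

View pics/c3.png

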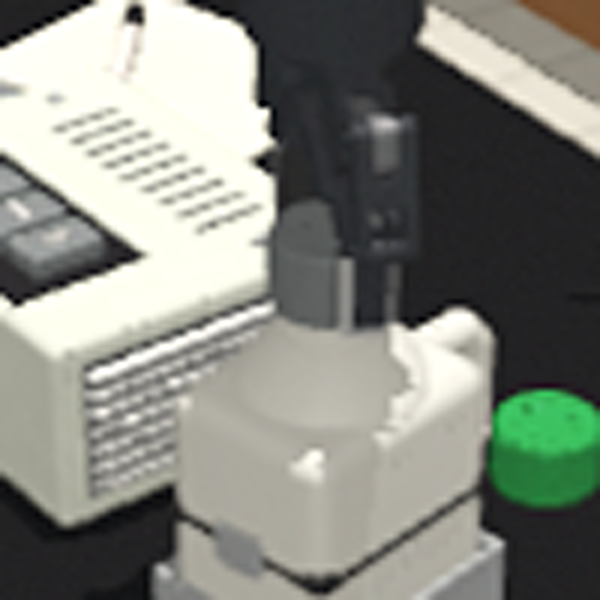

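Fingers straddle the cap. Closing.

```bash
python3 -m jog '[[[0,0,0,0.1,0,0,0.3],[0,0,0,0,0,0,0.6],[0,0,0,0,0,0,1],[0,0,0,0,0,0,1],[0,0,0,0,0,0,1],[0,0,0,0,0,0,1]]]' 70;python3 - <<'E'
from rig import *
from h import *
st=get_state();print(st["joint_pos"].round(3),st["wrist_torque"])
t=snapshot("side")
b=cv2.resize(t["frame"][130:230,260:360,::-1],(600,600),interpolation=cv2.INTER_CUBIC)
cv2.imwrite("pics/c4.png",b)
E
```

```text
time_s: 10.18
position: [0.5574, 0.0284, 0.1879]
tool_rot: [-3.139, -0.003, -0.302]
force: [-0.1, 3.2, 5.5]
width: 0.0533
[-0.075  0.276  1.616  0.002  1.246  1.797] [ 0.56930897 -0.01394402 -0.0169875 ]
```

View pics/c4.png

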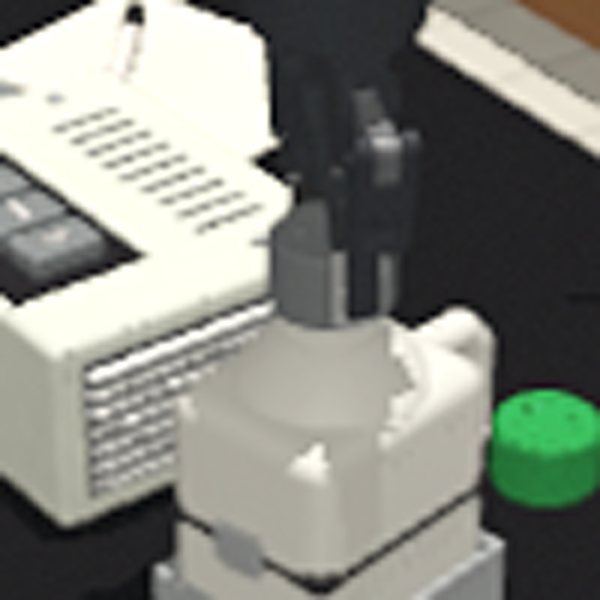

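Gripped at 53.3 mm, with about 5.5 N already pressing. I'll press down in small steps.

```bash
python3 -m jog '[[[0,0,0,0,0,0.15,1],[0,0,0,0,0,0,1]]]'; python3 -m jog '[[[0,0,0,0,0,0.15,1],[0,0,0,0,0,0,1]]]'; python3 -m jog '[[[0,0,0,0,0,0.15,1],[0,0,0,0,0,0,1]]]'
```

```text
time_s: 10.48
position: [0.5574, 0.0284, 0.1868]
tool_rot: [-3.139, -0.003, -0.302]
force: [-0.2, 2.8, 8.9]
width: 0.0532
time_s: 10.72
position: [0.5574, 0.0283, 0.1858]
tool_rot: [-3.139, -0.004, -0.302]
force: [-1.8, 3.3, 10.7]
width: 0.0528
time_s: 10.98
position: [0.5575, 0.0284, 0.1848]
tool_rot: [-3.139, -0.004, -0.302]
force: [-1.6, 4.3, 12.0]
width: 0.0529
```

```bash
python3 -m jog '[[[0,0,0,0,0,0.15,1],[0,0,0,0,0,0,1]]]'; python3 -m jog '[[[0,0,0,0,0,0.1,1],[0,0,0,0,0,0,1]]]'; python3 -m jog '[[[0,0,0,0,0,0.05,1],[0,0,0,0,0,0,1]]]'
```

```text
time_s: 11.22
position: [0.5575, 0.0283, 0.1837]
tool_rot: [-3.139, -0.004, -0.302]
force: [-2.2, 2.2, 14.9]
width: 0.0529
time_s: 11.48
position: [0.5575, 0.0284, 0.1832]
tool_rot: [-3.138, -0.005, -0.302]
force: [-3.8, 3.1, 16.7]
width: 0.0528
time_s: 11.72
position: [0.5575, 0.0283, 0.1832]
tool_rot: [-3.138, -0.005, -0.302]
force: [-4.4, 3.7, 18.8]
width: 0.0528
```

Dead home at 18.8 N. Turning anticlockwise (negative about the tool's z) while monitoring force.

```bash
python3 -m jog '[[[0,0,-5,0,0,0,1],[0,0,-5,0,0,0,1]]]'; python3 -m jog '[[[0,0,-5,0,0,0,1],[0,0,-5,0,0,0,1]]]'; python3 -c "
from rig import *;s=get_state();print(s['wrist_torque'],s['joint_pos'][5])"
```

```text
time_s: 11.98
position: [0.5576, 0.0287, 0.1832]
tool_rot: [-3.139, -0.006, -0.125]
force: [-3.4, 3.6, 18.7]
width: 0.0528
time_s: 12.22
position: [0.5576, 0.0291, 0.1832]
tool_rot: [-3.139, -0.006, 0.05]
force: [-3.2, 4.6, 20.3]
width: 0.053
[ 0.88098153  0.67304493 -0.01732666] 1.44481267995112
```

```bash
python3 -m jog '[[[0,0,-5,0,0,0,1],[0,0,-5,0,0,0,1]]]'; python3 -c "
from rig import *;s=get_state();print(s['wrist_torque'],s['joint_pos'][5])"
```

```text
time_s: 12.48
position: [0.5583, 0.0295, 0.1832]
tool_rot: [-3.14, -0.008, 0.224]
force: [-2.0, 5.4, 18.2]
width: 0.053
[ 1.0752222   0.45151218 -0.13593706] 1.2705633149553146
```

```bash
python3 -m jog '[[[0,0,-5,0,0,-0.01,1],[0,0,-5,0,0,-0.02,1]]]'; python3 -c "
from rig import *;s=get_state();print(s['wrist_torque'],s['joint_pos'][5])"
```

```text
time_s: 12.72
position: [0.5583, 0.0299, 0.1832]
tool_rot: [-3.14, -0.009, 0.398]
force: [-1.5, 6.8, 16.1]
width: 0.0527
[ 1.20171747  0.3764196  -0.07461561] 1.0960897235146951
```

```bash
python3 -m jog '[[[0,0,-5,0.04,-0.09,0.05,1],[0,0,-5,0,0,0,1]]]'; python3 -c "
from rig import *;s=get_state();print(s['wrist_torque'],s['joint_pos'][5])"
```

```text
time_s: 12.98
position: [0.5582, 0.0304, 0.1832]
tool_rot: [3.141, -0.008, 0.573]
force: [-3.0, 5.1, 19.2]
width: 0.0525
[ 0.94363366  0.58144396 -0.11752334] 0.9233282063276084
```

```bash
python3 -m jog '[[[0,0,-5,0,0,0,1],[0,0,-5,0,0,0,1]]]'; python3 -c "
from rig import *;s=get_state();print(s['wrist_torque'],s['joint_pos'][5])"
```

```text
time_s: 13.22
position: [0.558, 0.0307, 0.1832]
tool_rot: [3.14, -0.008, 0.748]
force: [-2.6, 5.7, 19.2]
width: 0.0529
[ 1.07262898  0.67958652 -0.11892215] 0.7488228531423259
```

```bash
cat > pic.py <<'E'
import sys
from rig import *
from h import *
t=snapshot("side");cv2.imwrite(sys.argv[1],cv2.resize(t["frame"][145:205,280:360,::-1],(800,600),interpolation=cv2.INTER_CUBIC))
s=get_state();print(s['wrist_torque'].round(3),s['force'].round(1),s['position'].round(4),s['joint_pos'][5].round(3))
E
python3 pic.py pics/d0.png; python3 -m jog '[[[0,0,-5,0,0,0.04,1],[0,0,-5,0,0,0,1]]]';python3 pic.py pics/d1.png
```

```text
[ 1.016  0.664 -0.077] [-2.9  5.5 18.9] [0.558  0.0306 0.1832] 0.747
time_s: 13.52
position: [0.5578, 0.0309, 0.1832]
tool_rot: [3.139, -0.008, 0.922]
force: [-3.3, 7.5, 21.2]
width: 0.0531
[ 1.071  0.783 -0.144] [-5.1  6.7 21.3] [0.5577 0.0309 0.1832] 0.572
```

View pics/d0.png

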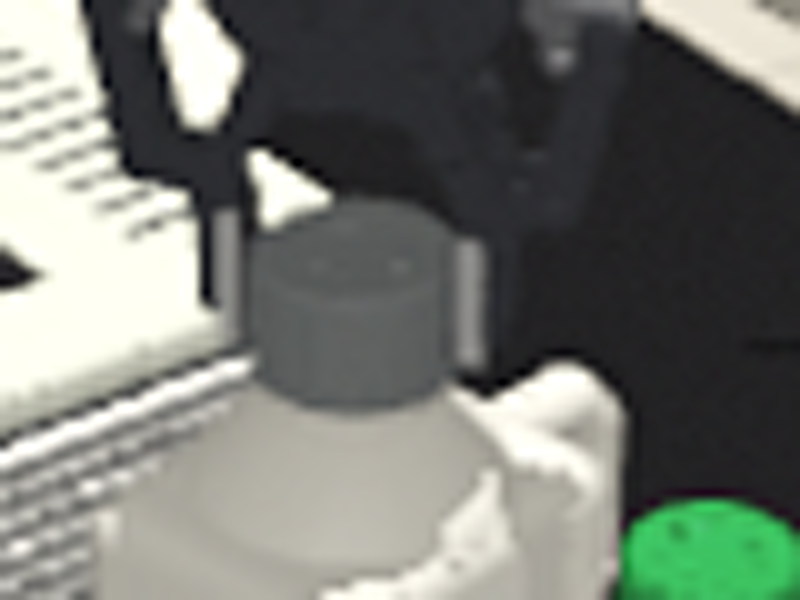

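View pics/d1.png

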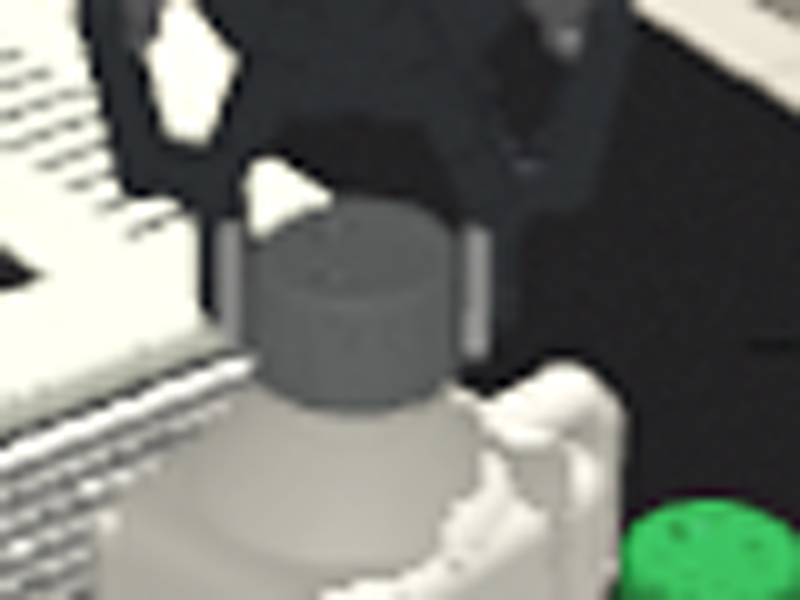

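The crown marks are too faint to tell whether the cap turns with the fingers. I'll stretch the contrast.

```bash
cat > pic2.py <<'E'
import sys
from rig import *
from h import *
t=snapshot("side")["frame"][158:192,296:334]
g=cv2.cvtColor(t,cv2.COLOR_RGB2GRAY).astype(float);g=np.clip((g-50)*255/90,0,255).astype(np.uint8)
cv2.imwrite(sys.argv[1],cv2.resize(g,(399,357),interpolation=cv2.INTER_CUBIC))
E
python3 pic2.py pics/e0.png
python3 -m jog '[[[0,0,-5,0,0,0,1],[0,0,-5,0,0,0,1]]]';python3 pic2.py pics/e1.png
python3 -m jog '[[[0,0,-5,0,0,0,1],[0,0,-5,0,0,0,1]]]';python3 pic2.py pics/e2.png
python3 -c "
import cv2,numpy as np
cv2.imwrite('pics/e.png',cv2.resize(np.hstack([cv2.imread(f'pics/e{i}.png') for i in range(3)]),(800,239)))"
```

```text
time_s: 13.88
position: [0.5574, 0.0311, 0.1832]
tool_rot: [3.138, -0.007, 1.097]
force: [-5.5, 7.4, 22.4]
width: 0.0533
time_s: 14.18
position: [0.5571, 0.0312, 0.1833]
tool_rot: [3.138, -0.007, 1.271]
force: [-5.2, 8.3, 24.2]
width: 0.053
```

View pics/e.png

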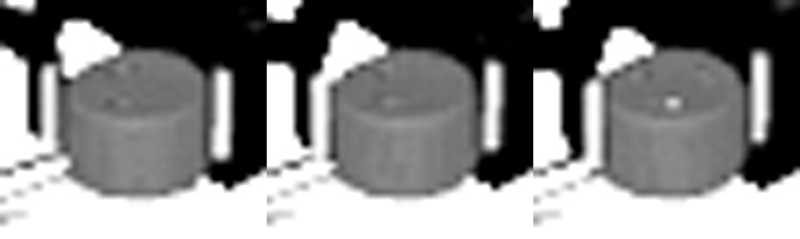

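Run:
```python
from rig import *
from h import *
a=cv2.imread("pics/side0.png");b=snapshot("side")["frame"][:,:,::-1]
cv2.imwrite("pics/side1.png",b)
for n,i in(("before",a),("now",b)):
    p=i[158:194,312:320].astype(float).mean((1,2)); print(n,p.round(0).astype(int).tolist())
print(get_state()["wrist_torque"],get_state()["force"])
```

```text
before [31, 31, 31, 29, 23, 128, 141, 149, 153, 150, 149, 148, 154, 151, 147, 143, 111, 90, 90, 90, 90, 90, 90, 90, 89, 88, 106, 156, 164, 163, 163, 164, 164, 178, 245, 252]
now [34, 35, 34, 34, 34, 33, 75, 97, 92, 92, 91, 90, 90, 89, 92, 90, 93, 101, 97, 96, 96, 96, 96, 96, 96, 96, 94, 92, 138, 171, 175, 175, 177, 178, 179, 180]
[ 1.14578392  0.95678702 -0.08878877] [-6.82331366  8.09866692 24.31410045]
```

The image shows the cap about 1.45 px (4.3 mm) lower than before, so it is pressed home and turning with the pads, but it is not climbing yet. Side loads are building up, so I'll relieve them, bring the push back to about 20 N and continue.

```bash
python3 -m jog '[[[0,0,0,0.12,-0.16,-0.08,1],[0,0,0,0,0,0,1]]]';python3 -m jog '[[[0,0,-5,0,0,0,1]]]';python3 -m jog '[[[0,0,-5,0,0,0,1]]]'; python3 pic.py pics/f0.png
```

```text
time_s: 14.52
position: [0.557, 0.0312, 0.1836]
tool_rot: [3.135, -0.004, 1.269]
force: [-3.6, 3.8, 18.6]
width: 0.0528
time_s: 14.65
position: [0.5569, 0.0314, 0.1836]
tool_rot: [3.135, -0.004, 1.358]
force: [-3.5, 4.1, 20.1]
width: 0.0529
time_s: 14.78
position: [0.5567, 0.0315, 0.1838]
tool_rot: [3.135, -0.003, 1.446]
force: [-5.2, 4.2, 21.1]
width: 0.0528
[ 0.654  0.7   -0.091] [-3.8  4.6 20.2] [0.5567 0.0314 0.1838] 0.051
```

Now z and the force both rise, so the cap is climbing. I'll yield 0.2 mm per 5°.

```bash
python3 -m jog '[[[0,0,-5,0,0,-0.03,1],[0,0,-5,0,0,-0.02,1]]]';python3 -m jog '[[[0,0,-5,0,0,-0.02,1],[0,0,-5,0,0,-0.02,1]]]'
```

```text
time_s: 15.08
position: [0.5564, 0.0316, 0.1841]
tool_rot: [3.135, -0.002, 1.621]
force: [-3.9, 4.9, 20.3]
width: 0.053
time_s: 15.32
position: [0.5561, 0.0314, 0.1845]
tool_rot: [3.136, -0.001, 1.795]
force: [-4.9, 4.7, 20.8]
width: 0.0526
```

```bash
python3 pic.py pics/f1.png
```

```text
[ 0.595  0.831 -0.06 ] [-4.6  4.1 20.9] [0.5561 0.0314 0.1845] -0.298
```

It is driving at 0.4 mm per 10°, as expected, and began at about 90°. Joint 6 has room for the remaining 85° or so.

```bash
python3 -m jog '[[[0,0,-5,0,-0.05,-0.03,1],[0,0,-5,0,-0.05,-0.025,1],[0,0,-5,0,0,-0.02,1],[0,0,-5,0,0,-0.02,1]]]';python3 -c "
from rig import *;s=get_state();print(s['wrist_torque'],s['joint_pos'][5])"
```

```text
time_s: 15.88
position: [0.5553, 0.0311, 0.1852]
tool_rot: [3.135, 0.001, 2.144]
force: [-3.8, 3.8, 19.3]
width: 0.0531
[ 0.54823282  0.69847988 -0.06939474] -0.6453944586248684
```

```bash
python3 -m jog '[[[0,0,-5,0,0,-0.02,1],[0,0,-5,0,0,-0.02,1],[0,0,-5,0,0,-0.02,1],[0,0,-5,0,0,-0.02,1]]]';python3 -m jog '[[[0,0,-5,0,0,-0.02,1],[0,0,-5,0,0,-0.02,1],[0,0,-5,0,0,-0.02,1]]]'
```

```text
time_s: 16.38
position: [0.5549, 0.0308, 0.1858]
tool_rot: [3.137, 0.003, 2.493]
force: [-4.1, 2.3, 19.1]
width: 0.0531
time_s: 16.75
position: [0.5562, 0.0302, 0.1866]
tool_rot: [3.138, 0.007, 2.755]
force: [-0.8, 2.8, 16.3]
width: 0.0527
```

```bash
python3 -m jog '[[[0,0,-5,0,0,0.03,1],[0,0,-5,0,0,-0.01,1],[0,0,-5,0,0,-0.02,1]]]';python3 -m jog '[[[0,0,-5,0,0,-0.02,1],[0,0,-5,0,0,-0.02,1],[0,0,-5,0,0,-0.02,1]]]'
```

```text
time_s: 17.12
position: [0.5569, 0.0307, 0.1867]
tool_rot: [3.139, 0.009, 3.017]
force: [-0.8, 3.3, 16.8]
width: 0.0529
time_s: 17.5
position: [0.5558, 0.0318, 0.187]
tool_rot: [3.139, 0.007, -3.005]
force: [-2.7, 5.7, 17.5]
width: 0.0529
```

```bash
python3 -m jog '[[[0,0,-5,0,0,0,1],[0,0,-5,0,0,0,1]]]';python3 -m jog '[[[0,0,-5,0,0,0,1],[0,0,-5,0,0,0,1]]]'; python3 pic.py pics/g0.png
```

```text
time_s: 17.75
position: [0.5554, 0.0322, 0.1871]
tool_rot: [3.139, 0.007, -2.83]
force: [-3.7, 8.3, 19.5]
width: 0.053
time_s: 18.0
position: [0.5544, 0.0322, 0.1873]
tool_rot: [3.139, 0.005, -2.656]
force: [-5.0, 7.0, 19.5]
width: 0.0529
[ 0.712  1.199 -0.149] [-4.8  5.2 22. ] [0.5544 0.0321 0.1873] -2.131
```

225° turned in all. I'll test whether it is free with a gentle lift, watching for downward pull.

```bash
python3 -m jog '[[[0,0,0,0,0,-0.3,1],[0,0,0,0,0,-0.3,1],[0,0,0,0,0,0,1]]]';python3 -m jog '[[[0,0,0,0,0,-0.3,1],[0,0,0,0,0,0,1]]]'
```

```text
time_s: 18.42
position: [0.5556, 0.0294, 0.1912]
tool_rot: [-3.138, 0.004, -2.658]
force: [-0.3, -0.5, 8.3]
width: 0.0527
time_s: 18.68
position: [0.5544, 0.0296, 0.1921]
tool_rot: [-3.141, 0.001, -2.658]
force: [-0.2, 0.1, 2.3]
width: 0.053
```

```bash
python3 -m jog '[[[0,0,0,0,0,-0.2,1],[0,0,0,0,0,0,1]]]';python3 -m jog '[[[0,0,0,0,0,-0.2,1],[0,0,0,0,0,0,1]]]'
```

```text
time_s: 18.92
position: [0.5541, 0.0298, 0.1937]
tool_rot: [3.141, 0.0, -2.658]
force: [0.1, 0.5, -0.1]
width: 0.053
time_s: 19.18
position: [0.5544, 0.0299, 0.196]
tool_rot: [-3.142, 0.001, -2.658]
force: [1.0, -0.5, 0.0]
width: 0.0529
```

At 0.196 the force is zero, 8 mm above the closed height, so the cap is free. I'll lift straight up.

```bash
python3 -m jog '[[[0,0,0,0,0,-0.5,1],[0,0,0,0,0,-0.5,1],[0,0,0,0,0,-0.5,1],[0,0,0,0,0,-1,1],[0,0,0,0,0,-2,1],[0,0,0,0,0,-3,1],[0,0,0,0,0,-3,1],[0,0,0,0,0,0,1]]]';python3 - <<'E'
from rig import *
from h import *
st=get_state();print(st["joint_pos"].round(3));need(st,[0.463,-0.281,0.15],-2.6)
t=snapshot("side");cv2.imwrite("pics/h0.png",cv2.resize(t["frame"][90:240,220:420,::-1],(800,600),interpolation=cv2.INTER_CUBIC))
E
```

```text
time_s: 20.18
position: [0.5557, 0.0297, 0.3041]
tool_rot: [-3.138, 0.006, -2.658]
force: [-0.4, -0.2, -1.0]
width: 0.0529
[-0.072  0.212  1.415  0.     1.508 -2.126]
turn deg [-0.21  0.35 -3.32] shift cm (after turn) [ 23.96 -21.85  15.41]
```

View pics/h0.png

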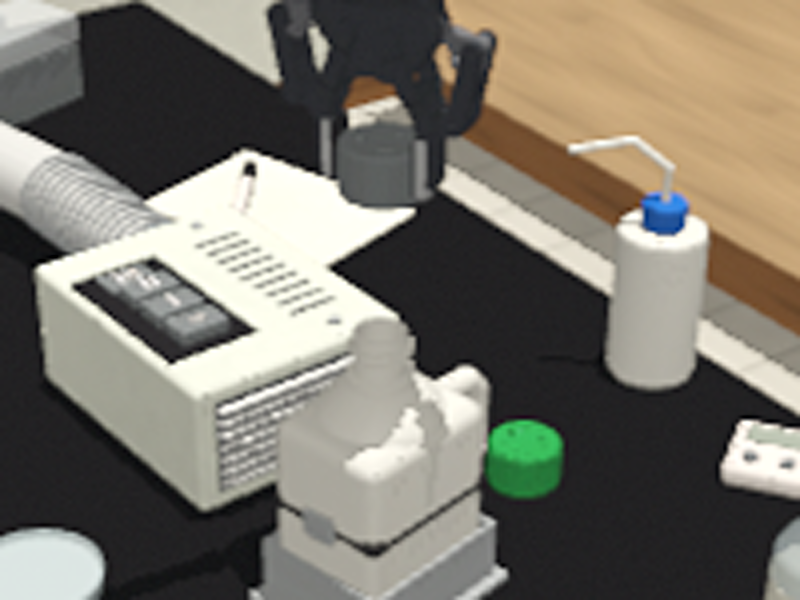

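The cap is in the gripper at crop (380,165), the bare threaded neck shows at (383,350), and the full key is still sunk. Joint 6 is near its lower end, so I'll unwind it before moving to the tray.

```bash
python3 -m jog '[[[0,0,10,0,0,0,1],[0,0,10,0,0,0,1],[0,0,10,0,0,0,1],[0,0,10,0,0,0,1],[0,0,10,0,0,0,1],[0,0,10,0,0,0,1],[0,0,10,0,0,0,1],[0,0,10,0,0,0,1],[0,0,10,0,0,0,1],[0,0,10,0,0,0,1],[0,0,10,0,0,0,1],[0,0,0,0,0,0,1]]]';python3 - <<'E'
from rig import *
from h import *
st=get_state();print(st["joint_pos"].round(3));need(st,[0.463,-0.281,0.15],st["tool_rot"][2])
E
```

```text
time_s: 21.72
position: [0.5536, 0.0299, 0.2996]
tool_rot: [-3.14, -0.001, 1.707]
force: [0.8, -0.7, -0.5]
width: 0.0527
[-0.072  0.215  1.421  0.     1.507 -0.208]
turn deg [-0.11 -0.05  0.  ] shift cm (after turn) [-29.56 -13.2   14.96]
```

```bash
python3 -m jog '[[[0,0,0,-3.7,-1.65,0,1],[0,0,0,-3.7,-1.65,0,1],[0,0,0,-3.7,-1.65,0,1],[0,0,0,-3.7,-1.65,0,1],[0,0,0,-3.7,-1.65,0,1],[0,0,0,-3.7,-1.65,0,1],[0,0,0,-3.7,-1.65,1,1],[0,0,0,-3.7,-1.65,2,1],[0,0,0,0,0,4,1],[0,0,0,0,0,4,1],[0,0,0,0,0,4,1],[0,0,0,0,0,0,1]]]';python3 - <<'E'
from rig import *
from h import *
st=get_state();need(st,[0.463,-0.281,0.15],1.65)
t=snapshot("side");u=snapshot("top")
cv2.imwrite("pics/i0.png",np.hstack([cv2.resize(t["frame"][250:380,290:440,::-1],(400,347)),cv2.resize(u["frame"][180:300,345:475,::-1],(400,347))]))
for z in (0.022,):
  for c in [(405.5,236.2)]: print(onz(u,c,z))
E
```

```text
time_s: 23.22
position: [0.4608, -0.2792, 0.1475]
tool_rot: [-3.136, -0.007, 1.708]
force: [0.1, -1.1, -0.4]
width: 0.0528
turn deg [-0.32 -0.37  3.3 ] shift cm (after turn) [-0.19  0.21 -0.25]
[ 0.46335218 -0.28080242  0.022     ]
```

View pics/i0.png

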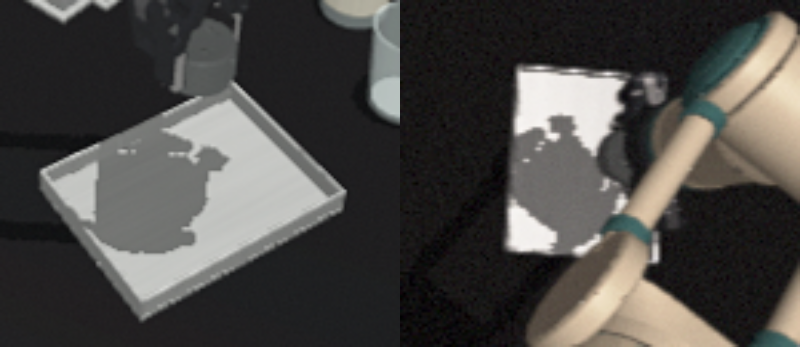

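The cap is above the tray and the tray centre measurement holds. I'll lower it.

```bash
python3 -m jog '[[[0,0,0,-0.2,0.2,4,1],[0,0,0,0,0,4,1],[0,0,0,0,0,3,1],[0,0,0,0,0,1.5,1],[0,0,0,0,0,0.8,1],[0,0,0,0,0,0,1]]]';python3 -m jog '[[[0,0,0,0,0,0.3,1],[0,0,0,0,0,0,1]]]'
```

```text
time_s: 24.08
position: [0.4663, -0.2833, 0.0186]
tool_rot: [3.14, 0.001, 1.706]
force: [-0.4, 0.2, -0.8]
width: 0.0529
time_s: 24.32
position: [0.466, -0.283, 0.0154]
tool_rot: [3.14, 0.001, 1.705]
force: [-0.1, 0.3, -0.8]
width: 0.0525
```

```bash
python3 -m jog '[[[0,0,0,0,0,0.4,1],[0,0,0,0,0,0.2,1],[0,0,0,0,0,0,1]]]';python3 -m jog '[[[0,0,0,0,0,0.2,1],[0,0,0,0,0,0,1]]]';python3 -m jog '[[[0,0,0,0,0,0.15,1],[0,0,0,0,0,0,1]]]'
python3 - <<'E'
from rig import *
from h import *
t=snapshot("side")
cv2.imwrite("pics/i1.png",cv2.resize(t["frame"][260:380,290:440,::-1],(750,600),interpolation=cv2.INTER_CUBIC))
E
```

```text
time_s: 24.7
position: [0.4655, -0.2827, 0.0086]
tool_rot: [3.141, -0.001, 1.705]
force: [0.3, 0.7, -0.5]
width: 0.0525
time_s: 24.95
position: [0.4656, -0.2828, 0.0067]
tool_rot: [3.141, -0.0, 1.705]
force: [0.5, 0.2, -1.1]
width: 0.0529
time_s: 25.2
position: [0.4656, -0.2828, 0.0053]
tool_rot: [3.141, -0.0, 1.705]
force: [0.4, -0.6, -0.1]
width: 0.053
```

View pics/i1.png

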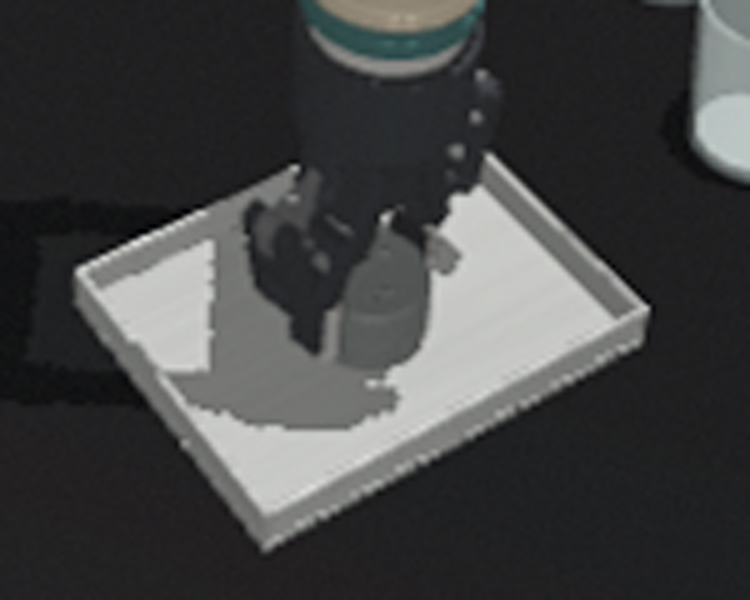

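```bash
python3 -m jog '[[[0,0,0,0,0,0.1,1],[0,0,0,0,0,0,1]]]';python3 -m jog '[[[0,0,0,0,0,0.1,1],[0,0,0,0,0,0,1]]]'
```

```text
time_s: 25.5
position: [0.4658, -0.2829, 0.0049]
tool_rot: [3.141, 0.0, 1.705]
force: [-1.1, 0.6, 4.0]
width: 0.0529
time_s: 25.75
position: [0.4658, -0.2829, 0.0048]
tool_rot: [3.14, 0.0, 1.706]
force: [-1.9, 0.8, 10.9]
width: 0.053
```

The cap touched at z = 0.0049, exactly as predicted. I'll ease off, open, and rise.

```bash
python3 -m jog '[[[0,0,0,0,0,-0.15,1],[0,0,0,0,0,0,0.3],[0,0,0,0,0,0,0.1],[0,0,0,0,0,0,0],[0,0,0,0,0,0,0],[0,0,0,0,0,0,0]]]' 20; python3 -m jog '[[[0,0,0,0,0,-1,0],[0,0,0,0,0,-2,0],[0,0,0,0,0,-3,0],[0,0,0,0,0,-5,0],[0,0,0,0,0,-5,0],[0,0,0,0,-4,-2,0],[0,0,0,0,-4,0,0],[0,0,0,0,-4,0,0],[0,0,0,0,0,0,0]]]'
python3 - <<'E'
from rig import *
from h import *
t=snapshot("side");u=snapshot("top")
cv2.imwrite("pics/j0.png",t["frame"][:,:,::-1]);cv2.imwrite("pics/j2.png",u["frame"][:,:,::-1])
cv2.imwrite("pics/j1.png",cv2.resize(t["frame"][260:380,290:440,::-1],(750,600),interpolation=cv2.INTER_CUBIC))
E
```

```text
time_s: 26.5
position: [0.4656, -0.2828, 0.0048]
tool_rot: [3.141, -0.0, 1.705]
force: [-0.1, -0.4, 0.6]
width: 0.0851
time_s: 27.62
position: [0.3444, -0.2986, 0.1856]
tool_rot: [3.141, 0.0, 1.703]
force: [0.1, 0.4, 1.0]
width: 0.0854
```

View pics/j1.png

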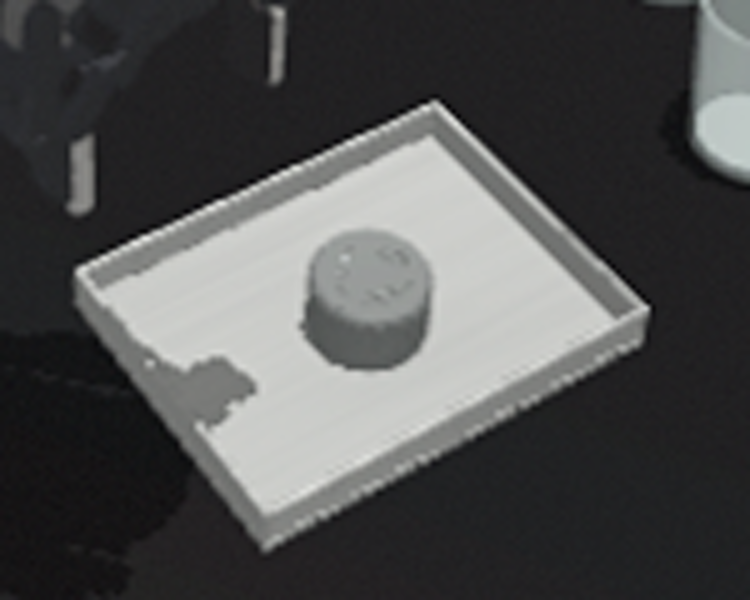

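View pics/j0.png

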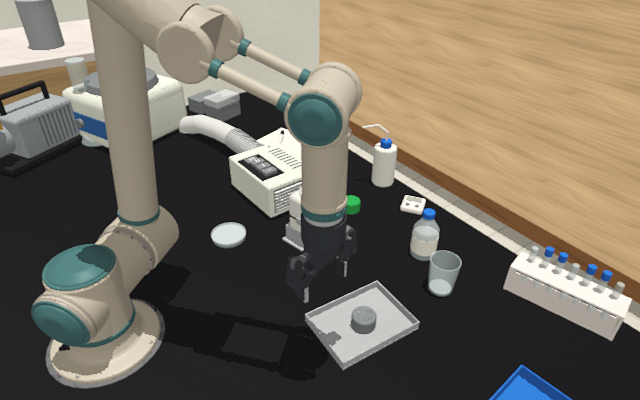

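View pics/j2.png

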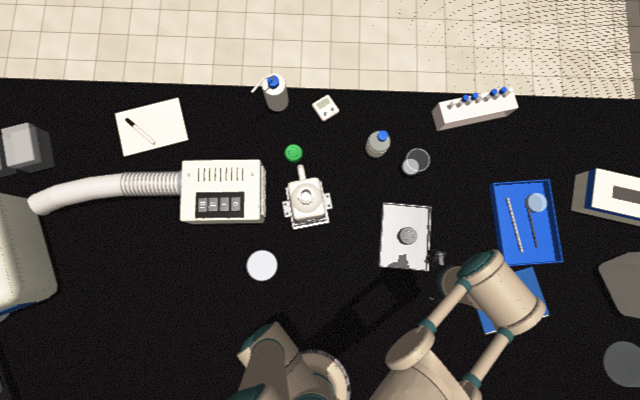

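The cap stands crown up in the tray: crop (370,300), top view (408,236). The jug mouth is open at (306,195) and the glassware stands where it was. Last, a check of the key bank and the mouth.

Run:
```python
import cv2,numpy as np
a=cv2.imread("pics/j0.png")[125:195,225:305];b=cv2.imread("pics/j2.png")[160:230,190:340]
cv2.imwrite("pics/l.png",np.vstack([cv2.resize(a,(400,300),interpolation=cv2.INTER_CUBIC),cv2.resize(b,(400,300),interpolation=cv2.INTER_CUBIC)]))
```

```text
(no output)
```

View pics/l.png

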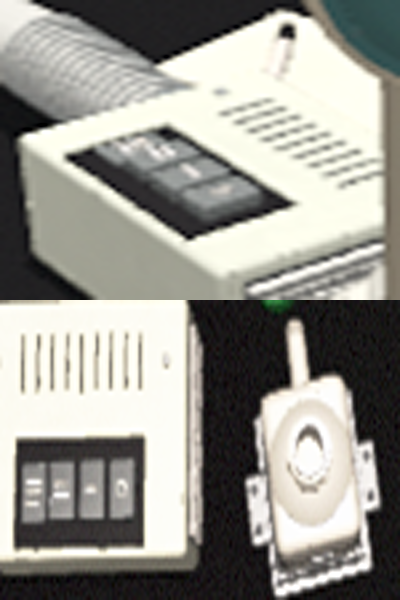

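The three-ridge key at (120,148) is sunk and the other three are up. The jug's neck is open at (310,455).

```bash
python3 -c "
from rig import *
print(finish_job())"
```

```text
the job is handed in; nothing more can be done
None
```

The extractor is on full, the jug is open, and its cap stands crown up on the steel tray's floor near the centre. The job was handed in at about 28 s, and no verdict was reported.

- **Extractor:** I pressed the three-ridge key to the bottom with 12.8 N. In the last pictures it is down and the other three keys are up.
- **Cap removal:** I gripped the cap with 70 N and pressed it home. Turning it anticlockwise, it began to climb only after about 90° instead of the stated 45° or less. The teeth may have skipped once when my push dipped to about 16 N. I kept the push at about 16–22 N for most of the turn, with a brief rise to 24 N before it climbed, and turned 225° in all. It then lifted off with no pull.
- **Cap in the tray:** It touched the floor at the predicted height, and the neck shows bare and open.
- **Glassware and green cap:** Neither had visibly moved in the last pictures.
- **Mistake:** A stray first command tilted the tool by 10° in free air. I corrected it straight away and it touched nothing.

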